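# Chill the garnish orange

## Task

Take the orange off the ice moulds and lower it gently, without dropping it or pressing it hard, onto the floor of the chiller's empty compartment, the one on the hinge side under the half-open lid. Let go of it there, then shut the lid fully. Leave the glass, the swizzle stick holder and the crate divider where they stand.

Things in the scene. Friction and masses are not known exactly. Their poses are not given: they have to be found in the camera images.
- orange: A firm round orange, 66 mm in diameter, about 160 g; origin at its centre. It starts resting in the mouth of the top ice mould, its centre 68 mm above the work surface.
- moulds: Two stacked round stainless ice moulds, moving as one, loose, about 0.4 kg: foot 80 mm across and 4 mm thick, above it at most 60 mm across, top rim 48 mm above the work surface. The orange sits in the top one. Origin: centre of the underside; z up.
- chiller: Squat white chiller box, fixed: 260 (x) by 300 (y) by 135 mm high, walls 20 mm, floor 15 mm thick. Origin: centre of the underside; x points to the hinge side (about world -y), z up. A red partition (x from -20 to -12 mm, top at z 60 mm) parts it: the compartment at -x holds cold packs up to z 50 mm; the one on the hinge side is empty, 122 (x) by 260 mm.
- cell (a point): Centre of the floor of the chiller's empty compartment (49, 0, 15 mm in the chiller's frame); axes as the chiller's. The half-open lid overhangs this whole compartment: a gripper reaches its floor only from the open side (the chiller's -x), tilted about 25 to 45 degrees, fingers pointing down and towards the hinge.
- lid (a joint): Angle of the white lid in rad: 0 is shut (lying flat on the rim), growing as the free edge rises; it starts at about 0.85 to 1.0, a stop holds it at 1.05. The stiff hinge keeps the lid where it is left; about 2 to 4 N pushing down near the free edge closes it.
- lid_hinge (a point): Middle of the lid's hinge line, along the chiller's y at the top of its +x wall (130, 0, 135 mm in the chiller's frame). Its axes turn with the lid: x from free edge to hinge, z out of the upper face. The lid is a slab reaching 262 mm from here along -x, 300 mm wide, its underside at z 0, its upper face at z 22 mm.
- lid_edge (a point): Middle of the lid's free edge (the one opposite the hinge), on its upper face; axes turn with the lid.
- lowball: Bystander, loose: smoked glass lowball tumbler, 82 mm across, 88 mm high; origin at the centre of its underside. Must not be disturbed.
- swizzle_holder: Bystander, loose: square beech holder, 70 by 70 by 100 mm, with swizzle sticks standing up to 180 mm; origin at the centre of its underside. Must not be disturbed.
- crate_divider: Bystander, loose: red plastic crate divider with four pockets, 140 by 140 by 60 mm; origin at the centre of its underside. Must not be disturbed.
Things that resemble listed ones, but are neither listed nor needed, are in the scene too. Of the things like the orange, leave any that is pink; of the rest the larger one is meant.

How it is judged:
On the way:
1. the orange lies on the floor of the empty compartment, let go (x of orange in the frame of chiller between 0.01 and 0.095 m and y of orange in the frame of chiller between -0.12 and 0.12 m and z of orange in the frame of chiller below 0.058 m and contact force between orange and the fingers below 0.1 N), for 0.2 s.
At the end, for the whole second after the job is handed in: The lid is shut (within 0.04 rad) and the orange lies still (under 0.05 m/s), let go, on the floor of the empty compartment: its centre within that compartment and less than 58 mm above the chiller's underside (all of step 1 and value of joint lid below 0.04 rad and linear speed of orange below 0.05 m/s); the robot touches nothing.
It fails at once if the orange is dropped: below the chiller's rim it moves faster than 0.6 m/s (a fall of about 18 mm) (x of orange in the frame of chiller between -0.125 and 0.125 m and y of orange in the frame of chiller between -0.145 and 0.145 m and z of orange in the frame of chiller below 0.135 m and linear speed of orange above 0.6 m/s).
It fails at once if the orange is pressed against the chiller with more than 25 N (contact force between orange and chiller above 25 N).
It fails at once if the lowball is shifted by more than 30 mm or tipped by more than 0.35 rad (distance of lowball from where it was at the start of the episode above 0.03 m or angle between lowball's own z axis and vertical above 0.35 rad).
It fails at once if the swizzle holder is shifted by more than 30 mm or tipped by more than 0.35 rad (distance of swizzle_holder from where it was at the start of the episode above 0.03 m or angle between swizzle_holder's own z axis and vertical above 0.35 rad).
It fails at once if the crate divider is shifted by more than 30 mm or tipped by more than 0.35 rad (distance of crate_divider from where it was at the start of the episode above 0.03 m or angle between crate_divider's own z axis and vertical above 0.35 rad).
It also fails if it takes over 61 s, if anything falls off the work surface, if the arm or the gripper's body presses on something with over 40 N, if the wrist force passes 120 N, or if a joint passes its speed limit or range.

## Robot

A 6-joint arm with a two-finger parallel gripper is mounted at the origin on the work surface. World frame = base frame: x ahead of the robot, y to its left, z up, the work surface at z = 0. Lengths are in m, angles in rad, forces in N, time in s.
With the tool pointing down it reaches from about 0.35 to 0.775 m from the base axis. Payload 7.3 kg.
Tool frame: the origin (TCP) lies at the very end of the fingers, on their centre line; the grasp point (between the pads) lies 19 mm behind it; z points along the fingers, x is the direction in which the jaws open and shut, and the axes are right-handed (so a half turn about z gives the same grasp; the last joint's range is limited). The gripper opens to 92 mm and grips with 3 to 60 N. Pads are 19 mm wide; open, the fingers measure 130 mm over their backs; the gripper's body (75 mm by 190 mm) begins 47 mm behind the grasp point.
Start: joints at [-1.412, 0.342, 1.524, -0, 1.275, -0.146], TCP at [0.158, -0.501, 0.227] pointing down, gripper open.
Joint ranges: [-2.53, 2.53], [-0.77, 2.02], [0.04, 2.7], [-1, 4.14], [0.28, 2.66], [-3.11, 3.11]. Speed limits (rad/s): [2.57, 2.57, 3.14, 3.14, 3.14, 3.14].

## Interface

Orientations are given as [roll, pitch, yaw] about the fixed x, y, z axes, in that order (R = Rz(yaw) Ry(pitch) Rx(roll)).
In Python, from cell import robot, read_camera, nets gives the robot as it stands. The module is installed in compiled form; this text tells all that it offers.
- The arm moves only by the tool carry_out, never from a script. Its arguments are lists of equal length, an entry for each row: "translation": the shift along the tool's x, y, z in m, a list of three; "turn": the turn, a rotation vector about the tool's x, y, z in rad, a list of three; "gripper": the gripper's target within -1 to 1 (shut at 1, half-way at 0, fully open at -1). A call has 1 to 10 rows; each row shifts and turns the commanded pose from where the row before left it, along the tool's axes as they then stand; what a row does not reach is not made up. A row lasts 1/10 s, in which the tool goes at most 50 mm and 8.59 degrees, less where a joint would pass 70% of its speed; a pose out of reach is approached as far as the arm can. A call with a gripper value outside its range is refused whole. The fingers move at their own pace and stop on an object; "squeeze" is the grip in N (left out, the last holds). Time passes only in rows, so rows that do not move let the fingers close. It gives the time, the measured TCP pose, the force and the opening at its end, in the units of the state.
- robot.observe(): the state, without advancing time (a new reading comes with each control period).
- read_camera(name): name is "scene" or "top"; returns a dict with "img" (420x560x3 uint8, red, green, blue), "fx", "fy", "cx", "cy" (pixels), "world_from_camera" (4x4, takes a point from camera to world coordinates). Camera axes: x right, y down, z forward; pixel columns grow to the right and rows downward; lengths in m; the calibration is good to about 2 mm. A picture is of the moment at which its call begins. There is no depth.
- robot.hand_in(): hands the job in, once; it reports no verdict.
Trained networks look in a picture, given as the dict that the camera call returned (one of the last four; its "shot" number tells which), for a name from the list of things; names that differ only in an ending like _2 or _b are one class to them, and where a whole thing is asked for, a point or a joint stands for the part that bears it (a point fixed in the world has none). Each returns a list of dicts, best first, with "score" (0 to 1); they miss things now and then, are a little off and sometimes report something else, mostly with a low value. They report only what shows in the picture. A call takes as long as a camera call. They do not tell look-alikes from the thing itself.
- nets.regions_of(picture, name): "region" (420x560 bool, what is visible of it) and "pixel" ([column, row] in pixels, amid what is visible of it).
- nets.tip_of(picture, name): "pixel" ([column, row] in pixels: a listed point, or the origin of a listed thing).
The state is a dict: "time": time; "qpos": joint angles; "qvel": joint speeds; "joint_efforts": joint torques, N m; "tool_pos": TCP position; "tool_rot": TCP orientation; "contact_force": force on the tool from outside, world axes, zero at the start; "torque": the same for the moment, N m; "opening": finger opening in m.
Only numpy, scipy, OpenCV 4.12 (cv2) and the standard library are available. Lean on these libraries where they do the work, as an engineer would, in place of code of your own. Each camera call takes 0.05 s, during which the arm holds its last target. There are 200 camera calls.

## Working session

There is one attempt and no reset: what is moved stays moved. The work goes in short steps, Python scripts to look and compute and a tool call to move; the robot and the scene stay as the last step left them, time stands still between calls to the robot, and variables do not carry over. Pictures are saved under pics/ and viewed, about 8 in all and at most 12, crops included, and the job is handed in when it is done.

Besides the shell and the picture viewer there is one more tool, called after "Call:" as name(argument=value, ...) on one line, values as JSON. carry_out: Moves the arm, as the interface text tells. Its arguments: {"type":"object","properties":{"translation":{"type":"array","items":{"type":"array","items":{"type":"number"}}},"turn":{"type":"array","items":{"type":"array","items":{"type":"number"}}},"gripper":{"type":"array","items":{"type":"number"}},"squeeze":{"type":"number"}},"required":["translation","turn","gripper"]}

```bash
mkdir -p pics; cat > h.py <<'E'
import numpy as np, cv2
from cell import robot, read_camera, nets
from scipy.spatial.transform import Rotation as R
def ray(p,px):
    M=np.array(p["world_from_camera"]); d=np.array([(px[0]-p["cx"])/p["fx"],(px[1]-p["cy"])/p["fy"],1.])
    return M[:3,3], M[:3,:3]@d
def atz(p,px,z):
    o,d=ray(p,px); return o+d*(z-o[2])/d[2]
def proj(p,X):
    M=np.linalg.inv(np.array(p["world_from_camera"])); c=M[:3,:3]@np.array(X)+M[:3,3]
    return np.array([p["fx"]*c[0]/c[2]+p["cx"],p["fy"]*c[1]/c[2]+p["cy"]])
def tri(p1,a,p2,b):
    o1,d1=ray(p1,a);o2,d2=ray(p2,b)
    d1/=np.linalg.norm(d1); d2/=np.linalg.norm(d2)
    t=np.linalg.lstsq(np.c_[d1,-d2],o2-o1,rcond=None)[0]
    A=o1+d1*t[0];B=o2+d2*t[1]
    return (A+B)/2,np.linalg.norm(A-B)
def save(p,n): cv2.imwrite("pics/"+n+".png",cv2.cvtColor(p["img"],cv2.COLOR_RGB2BGR))
E
python3 - <<'E'
from h import *
ps={n:read_camera(n) for n in("scene","top")}
for n,p in ps.items():
    print(n,p["fx"],np.round(p["world_from_camera"],3).tolist())
    for k in["orange","moulds","chiller","cell","lid","lid_hinge","lid_edge","lowball","swizzle_holder","crate_divider"]:
        try:
            t=nets.tip_of(p,k) if k!="lid" else []
            r=nets.regions_of(p,k) if k!="cell" else []
            print(k,"tip",[(np.round(x["pixel"]).tolist(),round(x["score"],2)) for x in t],"reg",[(np.round(x["pixel"]).tolist(),round(x["score"],2),int(x["region"].sum())) for x in r])
        except Exception as e: print(k,e)
a=np.hstack([ps["scene"]["img"],ps["top"]["img"]])
save(ps["scene"],"s0");save(ps["top"],"t0")
E
```

```text
scene 500.9030186752945 [[-0.56, 0.662, -0.499, 1.11], [0.829, 0.452, -0.33, 0.415], [0.007, -0.598, -0.801, 1.193], [0.0, 0.0, 0.0, 1.0]]
orange tip [([432.0, 268.0], 0.84), ([388.0, 254.0], 0.67), ([407.0, 234.0], 0.62)] reg [([431.0, 272.0], 0.98, 498), ([406.0, 230.0], 0.64, 190), ([390.0, 252.0], 0.63, 495)]
moulds tip [([380.0, 264.0], 0.59), ([168.0, 154.0], 0.42)] reg [([379.0, 269.0], 0.77, 378)]
chiller tip [([252.0, 244.0], 0.81)] reg [([168.0, 142.0], 0.61, 1077), ([252.0, 227.0], 0.57, 14699)]
cell tip [([240.0, 235.0], 0.78)] reg []
lid tip [] reg [([234.0, 178.0], 0.98, 2330)]
lid_hinge tip [([217.0, 190.0], 0.89)] reg [([232.0, 177.0], 0.76, 2319)]
lid_edge tip [([252.0, 167.0], 0.87)] reg [([232.0, 183.0], 0.61, 2301)]
lowball tip [([353.0, 324.0], 0.83)] reg [([354.0, 314.0], 0.55, 1163)]
swizzle_holder tip [([170.0, 151.0], 0.93)] reg [([167.0, 142.0], 0.89, 1073)]
crate_divider tip [([119.0, 183.0], 0.69)] reg [([116.0, 178.0], 0.84, 2558)]
top 451.1979901030096 [[0.024, -0.998, 0.058, 0.367], [-1.0, -0.025, -0.005, -0.039], [0.006, -0.058, -0.998, 1.452], [0.0, 0.0, 0.0, 1.0]]
orange tip [([175.0, 215.0], 0.71), ([172.0, 255.0], 0.68), ([134.0, 235.0], 0.54)] reg [([137.0, 234.0], 0.81, 329), ([177.0, 218.0], 0.76, 372), ([300.0, 167.0], 0.61, 7073), ([172.0, 254.0], 0.49, 156)]
moulds tip [([179.0, 218.0], 0.6)] reg [([185.0, 217.0], 0.65, 111)]
chiller tip [([276.0, 175.0], 0.58)] reg [([284.0, 170.0], 0.71, 10467)]
cell tip [] reg []
lid tip [] reg [([296.0, 167.0], 0.74, 7288)]
lid_hinge tip [([326.0, 177.0], 0.69)] reg [([300.0, 166.0], 0.98, 7185)]
lid_edge tip [([276.0, 156.0], 0.61)] reg [([301.0, 169.0], 0.75, 7131), ([285.0, 167.0], 0.17, 10195)]
lowball tip [([179.0, 160.0], 0.72)] reg [([171.0, 156.0], 0.57, 659)]
swizzle_holder tip [([410.0, 221.0], 0.82)] reg [([424.0, 221.0], 0.73, 742)]
crate_divider tip [([422.0, 163.0], 0.69)] reg [([427.0, 160.0], 0.94, 2267)]
```

View pics/s0.png

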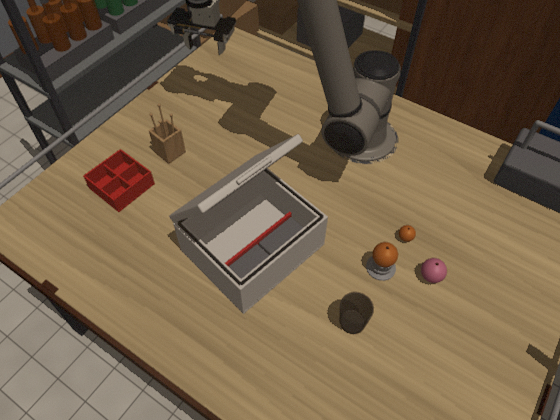

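View pics/t0.png

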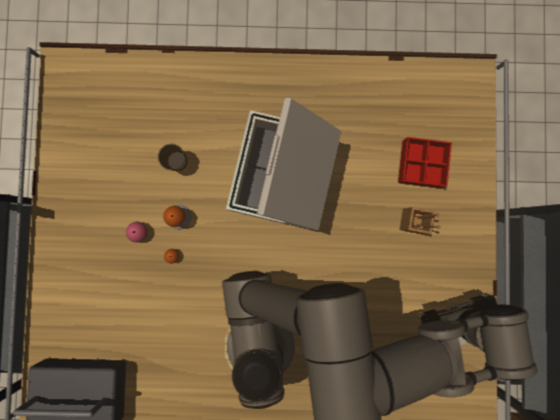

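```bash
cat > fit.py <<'E'
from h import *
from scipy.optimize import minimize
def corners(th):
    b=np.array([[x,y,z] for x in(-.13,.13) for y in(-.15,.15) for z in(0,.135)])
    c,s=np.cos(th),np.sin(th)
    l=[]
    for x in(-.262,0):
        for y in(-.15,.15):
            for z in(0,.022): l.append([.13+c*x+s*z, y, .135-s*x+c*z])
    return b,np.array(l)
def W(q,P):
    c,s=np.cos(q[2]),np.sin(q[2]); return P@np.array([[c,-s,0],[s,c,0],[0,0,1]]).T+[q[0],q[1],0]
def sil(p,q,S=4):
    m=np.zeros((420*S,560*S),np.uint8)
    for P in corners(q[3]):
        h=cv2.convexHull(np.array([proj(p,X) for X in W(q,P)],np.float32))
        cv2.fillConvexPoly(m,np.round((h+.5)*S).astype(np.int32),255)
    return cv2.resize(m,(560,420),interpolation=cv2.INTER_AREA)/255.
def masks(p):
    a=[nets.regions_of(p,k) for k in("chiller","lid")]
    ch=max(a[0],key=lambda r:r["region"].sum())["region"]; ld=a[1][0]["region"]
    return ch,ld
def overlay(p,q):
    im=cv2.resize(p["img"],None,fx=2,fy=2)
    for P in corners(q[3]):
        u=np.array([proj(p,X) for X in W(q,P)])*2+1
        for i in range(8):
            for j in range(i):
                if bin(i^j).count("1")==1: cv2.line(im,tuple(np.int32(u[i])),tuple(np.int32(u[j])),(0,255,0),1)
    return im
E
python3 - <<'E'
from fit import *
ps=[read_camera("scene"),read_camera("top")]
M=[]
for p in ps:
    ch,ld=masks(p); print((ch&ld).sum(),ch.sum(),ld.sum()); M.append((ch|ld).astype(float))
def cost(q): return sum(np.abs(sil(p,q)-m).sum() for p,m in zip(ps,M))+ (1e5*max(0,q[3]-1.06))
best=None
for th in(.85,.95,1.03):
    r=minimize(cost,[.5,-.02-.04,-np.pi/2-.2,th],method="Nelder-Mead",options=dict(initial_simplex=np.array([[.5,-.06,-1.77,th],[.53,-.06,-1.77,th],[.5,-.03,-1.77,th],[.5,-.06,-1.6,th],[.5,-.06,-1.77,th-.1]]),xatol=1e-4,fatol=1))
    print(r.fun,np.round(r.x,4))
    if best is None or r.fun<best.fun: best=r
q=best.x; np.save("q.npy",q)
og=[]
for p,c in zip(ps,[(388,254),(175,216)]):
    rs=nets.regions_of(p,"orange"); x=min(rs,key=lambda r:np.hypot(*(np.array(r["pixel"])-c)))
    v,u=np.nonzero(x["region"]); e=cv2.minEnclosingCircle(np.c_[u,v].astype(np.float32)); print(x["pixel"],e)
    og.append(e[0]); print(atz(p,e[0],.068),atz(p,x["pixel"],.068))
print(tri(ps[0],og[0],ps[1],og[1]))
o=[overlay(p,q) for p in ps]
a=o[0][230:630,320:700]; b=o[1][180:580,300:700]
cr=cv2.resize(ps[0]["img"][215:295,360:450],(360,320))
cv2.imwrite("pics/f.png",cv2.cvtColor(np.hstack([a,b]),cv2.COLOR_RGB2BGR)); cv2.imwrite("pics/c.png",cv2.cvtColor(cr,cv2.COLOR_RGB2BGR))
E
```

```text
2311 14844 2353
7206 10477 7228
419.9176470588235 [ 0.5442 -0.0503 -1.7779  0.907 ]
422.25098039215686 [ 0.5445 -0.0506 -1.7801  0.9101]
429.0549019607844 [ 0.5449 -0.0505 -1.7823  0.9083]
[387.2, 253.0] ((385.0862121582031, 254.29310607910156), 13.194538116455078)
[0.40063888 0.2738201  0.068     ] [0.39403441 0.2766015  0.068     ]
[176.4, 217.8] ((174.2821807861328, 215.85643005371094), 10.752089500427246)
[0.40230882 0.27242071 0.068     ] [0.39651864 0.2657222  0.068     ]
(array([0.40182878, 0.27310403, 0.06897487]), np.float64(0.0019867575000258363))
```

View pics/f.png

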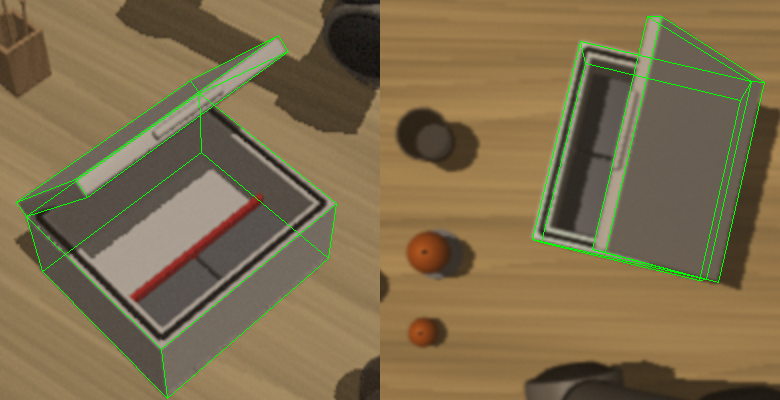

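View pics/c.png

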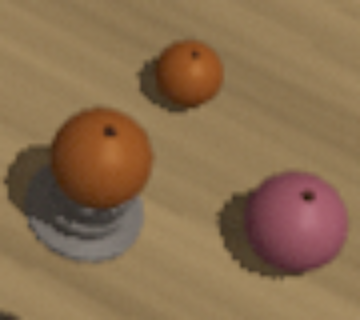

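```bash
python3 - <<'E'
from h import *
s=robot.observe(); print(s)
print(R.from_euler("xyz",s["tool_rot"]).as_matrix().round(3))
q=s["qpos"]; print((R.from_euler("z",q[0])*R.from_euler("y",q[1]+q[2])*R.from_euler("z",q[3])*R.from_euler("y",q[4])*R.from_euler("z",q[5])).as_matrix().round(3))
p=read_camera("top")
for n,c,z in(("glass",(171,156),.06),("pink",(137,232),.033),("small",(172,256),.02)): print(n,atz(p,c,z))
E
```

```text
{'time': 2.3, 'qpos': array([-1.41199273e+00,  3.42013501e-01,  1.52407454e+00, -2.18794473e-08,
        1.27538023e+00, -1.45980662e-01]), 'qvel': array([ 0.00089211, -0.00028915, -0.00067212,  0.00027881, -0.00067644,
        0.00097191]), 'joint_efforts': array([ 8.61031890e-05, -4.31126225e+01, -2.44476610e+01,  7.17993057e-02,
        4.83179209e-02,  8.43909390e-06]), 'tool_pos': array([ 0.15758272, -0.50083098,  0.2267424 ]), 'tool_rot': array([ 3.14157454e+00, -1.23056374e-04, -1.26601206e+00]), 'contact_force': array([-0.0594601 ,  0.93356799, -0.3125809 ]), 'torque': array([-0.02422598, -0.00580062, -0.03670461]), 'opening': 0.09180489903596596}
[[ 0.3   -0.954  0.   ]
 [-0.954 -0.3   -0.   ]
 [ 0.     0.    -1.   ]]
[[-0.3    0.954  0.   ]
 [ 0.954  0.3   -0.   ]
 [-0.    -0.    -1.   ]]
glass [0.58798526 0.29138791 0.06      ]
pink [0.3498063  0.39496523 0.033     ]
small [0.27685588 0.28562409 0.02      ]
```

Call:
carry_out(translation=[[0, 0, -0.03], [0, 0, -0.03], [0, 0, -0.03], [0, 0, -0.03], [0, 0, -0.03], [0, 0, -0.03], [0, 0, -0.03], [0, 0, -0.02], [0, 0, -0.02], [0, 0, -0.02]], turn=[[0, 0, -0.106], [0, 0, -0.106], [0, 0, -0.106], [0, 0, -0.106], [0, 0, -0.106], [0, 0, -0.106], [0, 0, -0.106], [0, 0, -0.106], [0, 0, -0.106], [0, 0, -0.106]], gripper=[-1, -1, -1, -1, -1, -1, -1, -1, -1, -1], squeeze=10)

```text
time: 3.35
tool_pos: [0.1576, -0.5006, 0.4977]
tool_rot: [3.141, -0.0, -0.202]
contact_force: [0.8, -0.5, -0.7]
opening: 0.0919
```

Call:
carry_out(translation=[[0.018, -0.046, 0], [0.018, -0.046, 0], [0.018, -0.046, 0], [0.018, -0.046, 0], [0.018, -0.046, 0], [0.018, -0.046, 0], [0.018, -0.046, 0], [0.018, -0.046, 0], [0.018, -0.046, 0], [0.018, -0.046, 0]], turn=[[0, 0, 0], [0, 0, 0], [0, 0, 0], [0, 0, 0], [0, 0, 0], [0, 0, 0], [0, 0, 0], [0, 0, 0], [0, 0, 0], [0, 0, 0]], gripper=[-1, -1, -1, -1, -1, -1, -1, -1, -1, -1])

```text
time: 4.35
tool_pos: [0.4284, -0.0853, 0.497]
tool_rot: [3.141, -0.001, -0.206]
contact_force: [0.8, -1.1, 0.6]
opening: 0.0918
```

```bash
cat > st.py <<'E'
from h import *
s=robot.observe(); print(s["time"],"q",s["qpos"].round(4).tolist(),"p",s["tool_pos"].round(4).tolist(),"f",s["contact_force"].round(1),"open",round(s["opening"],4))
print(R.from_euler("xyz",s["tool_rot"]).as_matrix().round(3).tolist())
open("samples.txt","a").write(repr([s["qpos"].tolist(),s["tool_pos"].tolist(),s["tool_rot"].tolist()])+"\n")
E
python3 st.py
```

```text
4.35 q [-0.3722, 0.1148, 1.0985, -0.0002, 1.9275, -0.1663] p [0.4284, -0.0853, 0.497] f [ 0.8 -1.1  0.6] open 0.0918
[[0.979, -0.205, 0.001], [-0.205, -0.979, -0.0], [0.001, 0.0, -1.0]]
```

Call:
carry_out(translation=[[-0.0124, -0.0432, 0], [-0.0124, -0.0432, 0], [-0.0124, -0.0432, 0], [-0.0124, -0.0432, 0], [-0.0124, -0.0432, 0], [-0.0124, -0.0432, 0], [-0.0124, -0.0432, 0], [-0.0124, -0.0432, 0], [0, 0, 0.04], [0, 0, 0.045]], turn=[[0, 0, 0], [0, 0, 0], [0, 0, 0], [0, 0, 0], [0, 0, 0], [0, 0, 0], [0, 0, 0], [0, 0, 0], [0, 0, 0], [0, 0, 0]], gripper=[-1, -1, -1, -1, -1, -1, -1, -1, -1, -1])

```text
time: 5.35
tool_pos: [0.4016, 0.2731, 0.4114]
tool_rot: [-3.139, -0.003, -0.203]
contact_force: [0.8, -0.3, 0.2]
opening: 0.0916
```

Call:
carry_out(translation=[[0, 0, 0.045], [0, 0, 0.045], [0, 0, 0.045], [0, 0, 0.045], [0, 0, 0.045], [0, 0, 0.03], [0, 0, 0], [0, 0, 0]], turn=[[0, 0, 0], [0, 0, 0], [0, 0, 0], [0, 0, 0], [0, 0, 0], [0, 0, 0], [0, 0, 0], [0, 0, 0]], gripper=[-1, -1, -1, -1, -1, -1, -1, -1])

```text
time: 6.15
tool_pos: [0.4019, 0.2714, 0.1574]
tool_rot: [-3.142, -0.0, -0.206]
contact_force: [-0.6, -0.2, -0.0]
opening: 0.0916
```

```bash
python3 st.py
```

```text
6.15 q [0.4359, 0.3408, 1.7354, -0.0001, 1.0651, 0.6419] p [0.4019, 0.2714, 0.1574] f [-0.6 -0.2 -0. ] open 0.0916
[[0.979, -0.205, 0.0], [-0.205, -0.979, 0.0], [0.0, -0.0, -1.0]]
```

Call:
carry_out(translation=[[0, -0.001, 0.03], [0, 0, 0.03], [0, 0, 0.025], [0, 0, 0.012], [0, 0, 0.01], [0, 0, 0], [0, 0, 0]], turn=[[0, 0, 0], [0, 0, 0], [0, 0, 0], [0, 0, 0], [0, 0, 0], [0, 0, 0], [0, 0, 0]], gripper=[-1, -1, -1, -1, -1, -1, -1])

```text
time: 6.85
tool_pos: [0.4027, 0.2727, 0.0509]
tool_rot: [-3.14, -0.002, -0.206]
contact_force: [0.4, 0.3, 0.5]
opening: 0.0917
```

Call:
carry_out(translation=[[0, 0, 0], [0, 0, 0], [0, 0, 0], [0, 0, 0], [0, 0, 0], [0, 0, 0], [0, 0, 0], [0, 0, 0]], turn=[[0, 0, 0], [0, 0, 0], [0, 0, 0], [0, 0, 0], [0, 0, 0], [0, 0, 0], [0, 0, 0], [0, 0, 0]], gripper=[1, 1, 1, 1, 1, 1, 1, 1], squeeze=10)

```text
time: 7.65
tool_pos: [0.4021, 0.2723, 0.0499]
tool_rot: [-3.141, -0.001, -0.206]
contact_force: [1.3, -0.8, 3.8]
opening: 0.0654
```

```bash
python3 st.py; cat samples.txt | wc -l
```

```text
7.65 q [0.4375, 0.4977, 1.8516, -0.0003, 0.7914, 0.6436] p [0.4021, 0.2723, 0.0499] f [ 1.3 -0.8  3.8] open 0.0654
[[0.979, -0.205, 0.001], [-0.205, -0.979, 0.0], [0.001, -0.0, -1.0]]
3
```

Call:
carry_out(translation=[[0, 0, -0.01], [0, 0, -0.02], [0, 0, -0.04], [0, 0, -0.045], [0, 0, -0.045], [0, 0, -0.045], [0, 0, -0.045], [0, 0, 0]], turn=[[0, 0, 0], [0, 0, 0], [0, 0, 0], [0, 0, 0], [0, 0, 0], [0, 0, 0], [0, 0, 0], [0, 0, 0]], gripper=[1, 1, 1, 1, 1, 1, 1, 1])

```text
time: 8.45
tool_pos: [0.4032, 0.2732, 0.306]
tool_rot: [-3.135, -0.009, -0.206]
contact_force: [0.3, 0.3, -1.7]
opening: 0.0654
```

```bash
python3 st.py; python3 - <<'E'
from h import *
from scipy.optimize import least_squares
S=[eval(l) for l in open("samples.txt")]+[[[-1.412,.342,1.52407,0,1.27538,-.146],[.15758,-.50083,.22674],0]]
# planar: rho = a + L1 s(q2)+ L2 s(q2+q3)+ e c(q2+q3) + L3 s(sum5); z likewise
A=[];b=[]
for q,p,_ in S:
    c,s=np.cos(q[0]),np.sin(q[0]); rho=c*p[0]+s*p[1]; lat=-s*p[0]+c*p[1]
    f=q[1]+q[2]; g=f+q[4]; print(round(lat,4),round(rho,4))
    A+= [[1,0,np.sin(q[1]),np.sin(f),np.cos(f)],[0,1,np.cos(q[1]),np.cos(f),-np.sin(f)]]; b+=[rho-0,p[2]]
A=np.array(A);b=np.array(b)
x,res,rk,sv=np.linalg.lstsq(A,b,rcond=None); print(x,res,rk,sv); print((A@x-b).round(4))
E
python3 - <<'E'
import sys; sys.path.insert(0,'.')
import os; os.chdir('.')
from h import *
p=read_camera("scene"); save(p,"s1")
E
```

```text
8.45 q [0.4379, 0.2125, 1.4839, 0.0002, 1.4343, 0.6436] p [0.4032, 0.2732, 0.306] f [ 0.3  0.3 -1.7] open 0.0654
[[0.979, -0.204, 0.01], [-0.204, -0.979, 0.005], [0.009, -0.007, -1.0]]
0.0763 0.4301
0.0764 0.4789
0.0763 0.4796
0.0765 0.481
0.0764 0.5194
[ 0.00446555 -0.08114399  0.48577771  0.38052707  0.04031391] [5.52088901e-06] 5 [3.82443593 3.10558547 0.60777428 0.59610306 0.06557605]
[ 0.0006 -0.0001  0.0014 -0.0002 -0.0006 -0.0002 -0.0016  0.0001  0.0003
  0.0005]
```

View pics/s1.png

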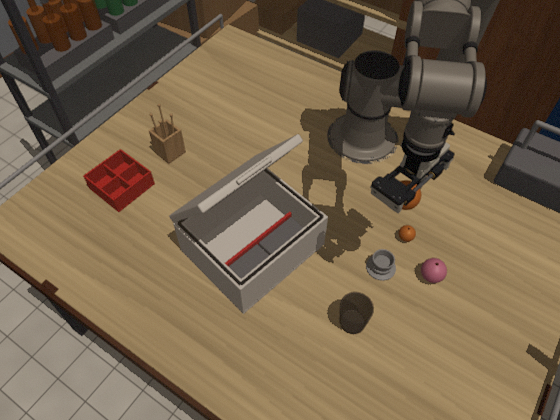

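Call:
carry_out(translation=[[0, 0, -0.02], [0, 0, 0], [0, 0, 0], [0, 0, 0], [0, 0, 0], [0, 0, 0], [0, 0, 0]], turn=[[-0.1, 0, 0], [-0.12, 0, 0], [-0.12, 0, 0], [-0.12, 0, 0], [-0.14, 0, 0], [0, 0, 0], [0, 0, 0]], gripper=[1, 1, 1, 1, 1, 1, 1])

```text
time: 9.2
tool_pos: [0.4012, 0.2725, 0.3177]
tool_rot: [2.541, 0.003, -0.205]
contact_force: [-0.7, 0.8, -1.1]
opening: 0.0651
```

```bash
python3 st.py; cat > kin.py <<'E'
from h import *
from scipy.optimize import least_squares
def fk(q,k,full=False):
    a,z0,L1,L2,L3,lat=k
    Rq=R.from_euler("z",q[0]); A=R.from_euler("y",q[1]); F=R.from_euler("y",q[1]+q[2])
    sh=Rq.apply([a,lat,z0]); el=sh+Rq.apply(A.apply([0,0,L1])); wr=el+Rq.apply(F.apply([0,0,L2]))
    o=Rq*F*R.from_euler("z",q[3])*R.from_euler("y",q[4])*R.from_euler("z",q[5]+np.pi)
    t=wr+o.apply([0,0,L3])
    return (t,o,sh,el,wr) if full else (t,o)
def samples(): return [eval(l) for l in open("samples.txt")]+[[[-1.412,.342,1.52407,0,1.27538,-.146],[.15758,-.50083,.22674],[3.14157,0,-1.26601]]]
def ident():
    S=samples()
    f=lambda k: np.concatenate([fk(q,k)[0]-p for q,p,_ in S])
    r=least_squares(f,[0,.2,.45,.4,.25,.0763]); return r.x,f(r.x).reshape(-1,3)
def ik(pos,rot,k,q0):
    lo=[-2.53,-.77,.04,-1,.28,-3.11];hi=[2.53,2.02,2.7,4.14,2.66,3.11]
    def f(q):
        t,o=fk(q,k); return np.r_[(t-pos),.3*(rot.inv()*o).as_rotvec()]
    r=least_squares(f,np.clip(q0,np.array(lo)+1e-3,np.array(hi)-1e-3),bounds=(lo,hi)); return r.x,np.abs(r.fun).max()
E
python3 - <<'E'
from kin import *
k,e=ident(); print(k.round(4)); print(e.round(4).tolist())
for q,p,r in samples(): print(np.degrees((R.from_euler("xyz",r).inv()*fk(q,k)[1]).magnitude()).round(2))
E
```

```text
9.2 q [0.6742, 0.5149, 1.1537, -0.3934, 1.9328, 0.8242] p [0.4012, 0.2725, 0.3177] f [-0.7  0.8 -1.1] open 0.0651
[[0.979, -0.166, -0.117], [-0.203, -0.808, -0.553], [-0.003, 0.565, -0.825]]
[0.0185 0.2392 0.4014 0.3822 0.2771 0.0739]
[[-0.0077, 0.0004, -0.0023], [0.0086, 0.0013, -0.0021], [0.0038, -0.0009, -0.0035], [0.0051, -0.0003, 0.0007], [-0.0139, 0.0046, 0.0049], [-0.0025, 0.0001, 0.0023]]
0.0
0.0
0.0
0.0
0.0
0.01
```

```bash
python3 - <<'E'
import re
s=open("kin.py").read()
s=s.replace("a,z0,L1,L2,L3,lat=k","a,z0,L1,L2,L3,lat,e,w=k")
s=s.replace("F.apply([0,0,L2])","F.apply([e,0,L2])").replace("o.apply([0,0,L3])","(Rq*F*R.from_euler('z',q[3])).apply([0,w,0])+o.apply([0,0,L3])")
s=s.replace("[0,.2,.45,.4,.25,.0763]","[0,.2,.45,.4,.25,.05,0,.02]")
s=s.replace("r.x).reshape(-1,3)","r.x).reshape(-1,3)")
open("kin.py","w").write(s)
E
python3 - <<'E'
from kin import *
k,e=ident(); print(k.round(4)); print(np.abs(e).max(0).round(4))
E
```

```text
[-0.      0.2229  0.5062  0.3796  0.3181  0.0764  0.0465 -0.    ]
[0. 0. 0.]
```

```bash
cat > clr.py <<'E'
from kin import *
Q=np.load("q.npy")
def boxd(P,lo,hi):
    c=(np.array(lo)+hi)/2;h=(np.array(hi)-lo)/2; d=np.abs(P-c)-h
    return np.linalg.norm(np.maximum(d,0),axis=1)+np.minimum(d.max(1),0)
def toch(P): return (P-[Q[0],Q[1],0])@np.array([[np.cos(Q[2]),-np.sin(Q[2]),0],[np.sin(Q[2]),np.cos(Q[2]),0],[0,0,1]])
def frch(P): c,s=np.cos(Q[2]),np.sin(Q[2]); return np.array([c*P[0]-s*P[1]+Q[0],s*P[0]+c*P[1]+Q[1],P[2]])
BX=dict(wxm=([-.13,-.15,0],[-.11,.15,.135]),wxp=([.11,-.15,0],[.13,.15,.135]),wym=([-.13,-.15,0],[.13,-.13,.135]),wyp=([-.13,.13,0],[.13,.15,.135]),floor=([-.13,-.15,0],[.13,.15,.015]),part=([-.02,-.13,0],[-.012,.13,.06]),packs=([-.11,-.13,0],[-.02,.13,.05]))
def dists(P,th):
    C=toch(P); D={n:boxd(C,*b) for n,b in BX.items()}
    r=C-[.13,0,.135]; c,s=np.cos(th),np.sin(th)
    L=np.c_[c*r[:,0]-s*r[:,2],r[:,1],s*r[:,0]+c*r[:,2]]
    D["lid"]=boxd(L,[-.262,-.15,0],[0,.15,.022]); D["table"]=P[:,2]; return D
def seg(a,b,n=25): return a+np.linspace(0,1,n)[:,None]*(b-a)
def clear(q,k,th,half=.065):
    t,o,sh,el,wr=fk(q,k,True); z=o.apply([0,0,1]); F=R.from_euler("z",q[0])*R.from_euler("y",q[1]+q[2]); e1=el+F.apply([k[6],0,0])
    g=np.meshgrid([-.095,-.05,0,.05,.095],[-.0375,0,.0375],[-.066,-.1,-.13]); body=t+o.apply(np.c_[[x.ravel() for x in g]].T)
    g=np.meshgrid([-half,-.04,.04,half],[-.0095,.0095],[-.066,-.04,-.02,0]); fin=t+o.apply(np.c_[[x.ravel() for x in g]].T)
    out={}
    for nm,P,r in(("upper",seg(sh,el),.06),("fore",seg(e1,wr),.055),("wrist",seg(wr,t-.13*z),.045),("body",body,0),("fing",fin,0)):
        D=dists(P,th); n=min(D,key=lambda x:D[x].min()); out[nm]=(n,round(float(D[n].min()-r),3))
    return out
E
python3 - <<'E'
from clr import *
k,_=ident(); np.save("k.npy",k); q0=np.array(samples()[-2][0])
cx=Q[2]
res=[]
for al in(30,35,40,45):
  for psi in(-30,-15,0,15,30):
    for jaw in(0,):
     for yc in(-.04,0,.05):
      a=np.radians(al); h=cx+np.radians(psi)
      z=np.array([np.sin(a)*np.cos(h),np.sin(a)*np.sin(h),-np.cos(a)]); x=np.array([-np.sin(h),np.cos(h),0]); o=R.from_matrix(np.c_[x,np.cross(z,x),z])
      c=frch([.056,yc,.050])
      worst={}; ok=True; q=q0
      for s in(.3,.2,.1,0.):
        q,err=ik(c+.018*z-s*z,o,k,q)
        if err>1e-3: ok=False
        for n,v in clear(q,k,Q[3]).items():
            if n not in worst or v[1]<worst[n][1]: worst[n]=v
      res.append((min(v[1] for n,v in worst.items()),al,psi,yc,ok,q.round(2).tolist(),worst))
for r in sorted(res,key=lambda r:-r[0]*(r[4]))[:8]: print(r)
print([r for r in res if r[1:4]==(35,0,0)])
E
```

```text
(0.012, 35, 0, 0, True, [-0.02, 0.73, 1.65, -0.72, 1.03, 0.65], {'upper': ('table', 0.163), 'fore': ('lid', 0.021), 'wrist': ('part', 0.037), 'body': ('part', 0.012), 'fing': ('floor', 0.015)})
(0.009, 40, 0, 0, True, [0.01, 0.76, 1.63, -0.79, 1.09, 0.72], {'upper': ('lid', 0.157), 'fore': ('lid', 0.036), 'wrist': ('wxm', 0.028), 'body': ('part', 0.009), 'fing': ('floor', 0.015)})
(0.008, 35, -15, 0, True, [-0.05, 0.78, 1.52, -0.6, 1.19, 0.75], {'upper': ('lid', 0.143), 'fore': ('lid', 0.015), 'wrist': ('part', 0.037), 'body': ('part', 0.008), 'fing': ('floor', 0.015)})
(0.008, 35, 15, 0, True, [-0.02, 0.67, 1.78, -0.86, 0.85, 0.57], {'upper': ('table', 0.163), 'fore': ('lid', 0.016), 'wrist': ('part', 0.037), 'body': ('part', 0.008), 'fing': ('floor', 0.015)})
(0.008, 45, 0, 0, True, [0.05, 0.8, 1.62, -0.85, 1.15, 0.79], {'upper': ('lid', 0.15), 'fore': ('lid', 0.05), 'wrist': ('wxm', 0.012), 'body': ('part', 0.008), 'fing': ('floor', 0.016)})
(0.003, 30, 0, 0, True, [-0.06, 0.7, 1.66, -0.64, 0.97, 0.56], {'upper': ('table', 0.163), 'fore': ('lid', 0.003), 'wrist': ('lid', 0.025), 'body': ('part', 0.017), 'fing': ('floor', 0.015)})
(0.003, 40, -30, -0.04, True, [-0.05, 0.82, 1.49, -0.54, 1.36, 0.94], {'upper': ('lid', 0.128), 'fore': ('lid', 0.013), 'wrist': ('part', 0.031), 'body': ('part', 0.003), 'fing': ('wxp', 0.005)})
(0.003, 40, -15, 0, True, [-0.02, 0.82, 1.49, -0.65, 1.26, 0.8], {'upper': ('lid', 0.133), 'fore': ('lid', 0.029), 'wrist': ('wxm', 0.03), 'body': ('part', 0.003), 'fing': ('floor', 0.015)})
[(0.012, 35, 0, 0, True, [-0.02, 0.73, 1.65, -0.72, 1.03, 0.65], {'upper': ('table', 0.163), 'fore': ('lid', 0.021), 'wrist': ('part', 0.037), 'body': ('part', 0.012), 'fing': ('floor', 0.015)})]
```

```bash
cat > plan.py <<'E'
from clr import *
def pose(al,c,s,back=.018):
    z=np.array([np.sin(al)*np.cos(Q[2]),np.sin(al)*np.sin(Q[2]),-np.cos(al)]); x=np.array([-np.sin(Q[2]),np.cos(Q[2]),0])
    return frch(c)+(back-s)*z, R.from_matrix(np.c_[x,np.cross(z,x),z])
E
python3 - <<'E'
from plan import *
k=np.load("k.npy"); s=robot.observe(); p0=s["tool_pos"]; r0=R.from_euler("xyz",s["tool_rot"]); q=s["qpos"]
al=.66
pre,o=pose(al,[.062,0,.055],.28)
print("pre",pre.round(4),"d tool",r0.inv().apply(pre-p0).round(4),"turn",(r0.inv()*o).as_rotvec().round(4))
w={}
for i in range(1,11):
    f=i/10; q,e=ik(p0+f*(pre-p0),r0*R.from_rotvec(f*(r0.inv()*o).as_rotvec()),k,q); print(round(e,5),{n:v for n,v in clear(q,k,Q[3]).items() if v[1]<.08})
for i in range(1,8):
    q,e=ik(pose(al,[.062,0,.055],.28-.04*i)[0],o,k,q); print(round(e,5),q.round(2),clear(q,k,Q[3]))
E
```

```text
pre [0.5645 0.0462 0.262 ] d tool [0.2061 0.1243 0.1519] turn [-0.0595  0.0012  0.0037]
0.0 {}
0.0 {}
0.0 {}
0.0 {}
0.0 {}
0.0 {}
0.0 {}
0.0 {}
0.0 {}
0.0 {'body': ('lid', 0.078)}
0.0 [ 0.22  0.6   1.28 -0.59  1.57  0.52] {'upper': ('table', 0.163), 'fore': ('lid', 0.202), 'wrist': ('lid', 0.078), 'body': ('lid', 0.064), 'fing': ('lid', 0.092)}
0.0 [ 0.19  0.6   1.36 -0.61  1.48  0.54] {'upper': ('table', 0.163), 'fore': ('lid', 0.176), 'wrist': ('lid', 0.061), 'body': ('lid', 0.064), 'fing': ('wxm', 0.078)}
0.0 [ 0.15  0.62  1.44 -0.62  1.39  0.57] {'upper': ('table', 0.163), 'fore': ('lid', 0.145), 'wrist': ('lid', 0.057), 'body': ('wxm', 0.063), 'fing': ('wyp', 0.07)}
0.0 [ 0.11  0.64  1.5  -0.65  1.3   0.59] {'upper': ('table', 0.163), 'fore': ('lid', 0.112), 'wrist': ('lid', 0.057), 'body': ('wyp', 0.046), 'fing': ('wyp', 0.065)}
0.0 [ 0.07  0.66  1.56 -0.68  1.22  0.62] {'upper': ('table', 0.163), 'fore': ('lid', 0.081), 'wrist': ('wxm', 0.045), 'body': ('wyp', 0.035), 'fing': ('part', 0.048)}
0.0 [ 0.03  0.7   1.6  -0.72  1.14  0.65] {'upper': ('table', 0.163), 'fore': ('lid', 0.052), 'wrist': ('wxm', 0.042), 'body': ('wyp', 0.035), 'fing': ('part', 0.046)}
0.0 [-0.01  0.74  1.64 -0.76  1.06  0.68] {'upper': ('lid', 0.162), 'fore': ('lid', 0.025), 'wrist': ('part', 0.039), 'body': ('part', 0.018), 'fing': ('floor', 0.02)}
```

Call:
carry_out(translation=[[0.0206, 0.0124, 0.0152], [0.0206, 0.0124, 0.0152], [0.0206, 0.0124, 0.0152], [0.0206, 0.0124, 0.0152], [0.0206, 0.0124, 0.0152], [0.0206, 0.0124, 0.0152], [0.0206, 0.0124, 0.0152], [0.0206, 0.0124, 0.0152], [0.0206, 0.0124, 0.0152], [0.0206, 0.0124, 0.0152]], turn=[[-0.006, 0, 0], [-0.006, 0, 0], [-0.006, 0, 0], [-0.006, 0, 0], [-0.006, 0, 0], [-0.006, 0, 0], [-0.006, 0, 0], [-0.006, 0, 0], [-0.006, 0, 0], [-0.006, 0, 0]], gripper=[1, 1, 1, 1, 1, 1, 1, 1, 1, 1])

```text
time: 10.2
tool_pos: [0.5646, 0.0425, 0.2705]
tool_rot: [2.485, -0.002, -0.207]
contact_force: [0.9, -0.3, -1.2]
opening: 0.0653
```

Call:
carry_out(translation=[[0, 0, 0], [0, 0, 0]], turn=[[0, 0, 0], [0, 0, 0]], gripper=[1, 1])

```text
time: 10.4
tool_pos: [0.564, 0.0434, 0.2702]
tool_rot: [2.484, -0.001, -0.208]
contact_force: [-0.4, -0.3, -1.8]
opening: 0.0653
```

```bash
python3 - <<'E'
from plan import *
s=robot.observe(); p0=s["tool_pos"]; r0=R.from_euler("xyz",s["tool_rot"])
for d in(.12,.02,0):
    t,o=pose(.66,[.062,0,.055],d); print(d,r0.inv().apply(t-p0).round(4),(r0.inv()*o).as_rotvec().round(4))
print(s["contact_force"],s["opening"])
ps=[read_camera("scene"),read_camera("top")]
z=r0.apply([0,0,1]); c=p0-.018*z; print("expected orange",c.round(4))
og=[]
for p in ps:
    rs=nets.regions_of(p,"orange"); x=min(rs,key=lambda r:np.hypot(*(np.array(r["pixel"])-proj(p,c)))); print(proj(p,c),x["pixel"],x["region"].sum()); og.append(x["pixel"])
print(tri(ps[0],og[0],ps[1],og[1]))
im=cv2.resize(ps[0]["img"][100:320,150:450],None,fx=2.6,fy=2.6); cv2.imwrite("pics/s2.png",im[:,:,::-1])
E
```

```text
0.12 [-1.000e-04 -6.900e-03  1.647e-01] [-0.0024 -0.0001 -0.0018]
0.02 [-1.000e-04 -6.700e-03  2.647e-01] [-0.0024 -0.0001 -0.0018]
0 [-1.000e-04 -6.600e-03  2.847e-01] [-0.0024 -0.0001 -0.0018]
[-0.41107977 -0.27262584 -1.84359995] 0.06531972690329756
expected orange [0.5662 0.0541 0.2844]
[279.90413637 209.72676922] [405.4, 230.4] 246
[241.85216293 152.49435175] [242.7, 152.2] 454
(array([0.52969572, 0.18259979, 0.33765946]), np.float64(0.2752326010763577))
```

View pics/s2.png

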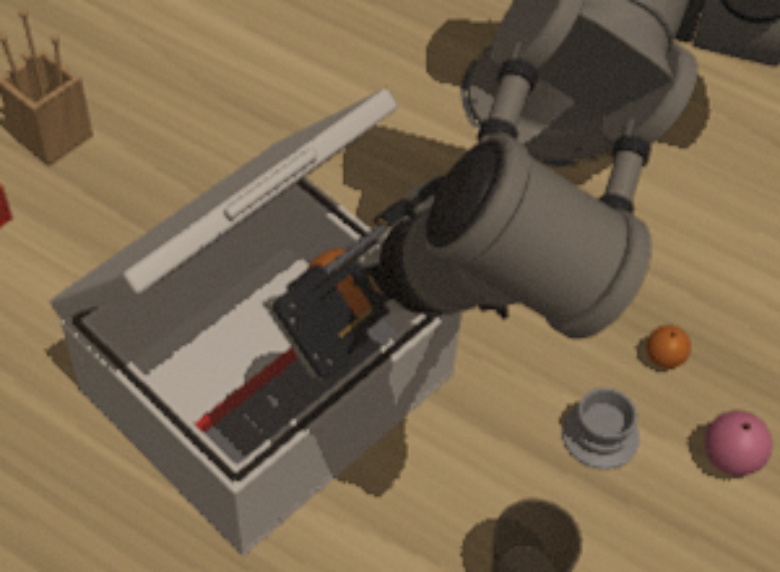

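Call:
carry_out(translation=[[0, -0.0007, 0.0225], [0, -0.0007, 0.0225], [0, -0.0007, 0.0225], [0, -0.0007, 0.0225], [0, -0.0007, 0.0225], [0, -0.0007, 0.0225], [0, -0.0007, 0.0225], [0, -0.0007, 0.0225], [0, -0.0007, 0.0225], [0, 0, 0.01]], turn=[[0, 0, 0], [0, 0, 0], [0, 0, 0], [0, 0, 0], [0, 0, 0], [0, 0, 0], [0, 0, 0], [0, 0, 0], [0, 0, 0], [0, 0, 0]], gripper=[1, 1, 1, 1, 1, 1, 1, 1, 1, 1])

```text
time: 11.6
tool_pos: [0.5379, -0.0783, 0.0965]
tool_rot: [2.481, 0.002, -0.206]
contact_force: [-0.1, 0.4, -1.1]
opening: 0.0657
```

Call:
carry_out(translation=[[0, 0, 0], [0, 0, 0]], turn=[[0, 0, 0], [0, 0, 0]], gripper=[1, 1])

```text
time: 11.8
tool_pos: [0.5395, -0.0776, 0.0984]
tool_rot: [2.482, -0.001, -0.205]
contact_force: [-0.7, -0.5, -1.5]
opening: 0.0653
```

```bash
python3 - <<'E'
from plan import *
s=robot.observe(); p0=s["tool_pos"]; r0=R.from_euler("xyz",s["tool_rot"])
t,o=pose(.66,[.062,0,.048],0); print(r0.inv().apply(t-p0).round(4),(r0.inv()*o).as_rotvec().round(4)); print(s["contact_force"],s["opening"],s["joint_efforts"].round(1))
z=r0.apply([0,0,1]); print("orange in ch",toch((p0-.018*z)[None]).round(4)); k=np.load("k.npy"); print((fk(s["qpos"],k)[0]-p0).round(4), clear(s["qpos"],k,Q[3]))
ps=[read_camera("scene"),read_camera("top")]
a=cv2.resize(ps[0]["img"][100:300,170:390],(440,400)); b=cv2.resize(ps[1]["img"][80:280,200:380],(360,400)); cv2.imwrite("pics/s3.png",np.hstack([a,b])[:,:,::-1])
E
```

```text
[-0.0011 -0.0038  0.0789] [-0.0003 -0.0021  0.0005]
[-0.70925314 -0.52621783 -1.53397151] 0.06529075268571294 [ -0.4 -52.7 -18.   -2.3   1.8  -0. ]
orange in ch [[0.0167 0.0009 0.1127]]
[ 0. -0.  0.] {'upper': ('table', 0.163), 'fore': ('lid', 0.076), 'wrist': ('wxm', 0.043), 'body': ('wyp', 0.034), 'fing': ('part', 0.046)}
```

View pics/s3.png

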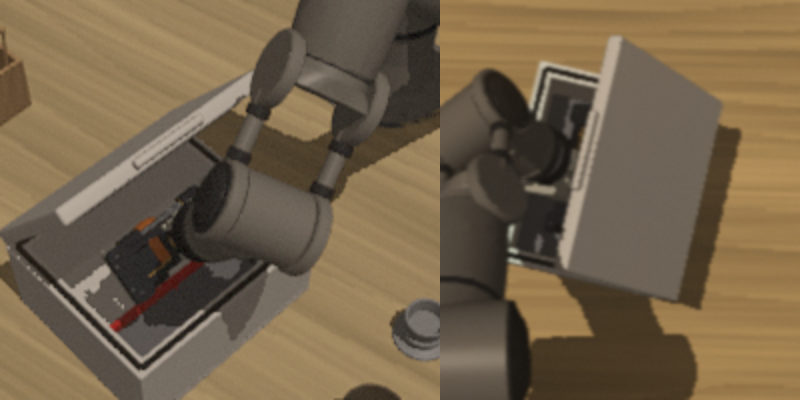

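```bash
python3 - <<'E'
from plan import *
k=np.load("k.npy"); s=robot.observe()
for al,d in((.66,0.08),(.66,0),(.72,0),(.78,0)):
    t,o=pose(al,[.062,0,.048],d); q,e=ik(t,o,k,s["qpos"]); T,O,sh,el,wr=fk(q,k,True)
    F=R.from_euler("z",q[0])*R.from_euler("y",q[1]+q[2])*R.from_euler("z",q[3]); y=F.apply([0,1,0]); f=F.apply([0,0,1])
    c=clear(q,k,Q[3]); out={}
    for n,P,r in(("j5",seg(wr-.075*y,wr+.075*y),.055),("rodL",seg(wr-.075*y,wr-.075*y-.2*f),.04),("rodR",seg(wr+.075*y,wr+.075*y-.2*f),.04)):
        D=dists(P,Q[3]); m=min(D,key=lambda x:D[x].min()); out[n]=(m,round(D[m].min()-r,3),round(D["lid"].min()-r,3))
    print(al,d,round(e,5),q.round(2),c,out)
    ps=read_camera("top") if d else None
    if d: print([proj(ps,X).round() for X in(wr,wr-.075*y,wr+.075*y,wr-.075*y-.2*f,wr+.075*y-.2*f)])
E
```

```text
0.66 0.08 0.0 [ 0.07  0.67  1.56 -0.68  1.21  0.63] {'upper': ('table', 0.163), 'fore': ('lid', 0.079), 'wrist': ('wxm', 0.039), 'body': ('wym', 0.035), 'fing': ('part', 0.042)} {'j5': ('lid', np.float64(0.047), np.float64(0.047)), 'rodL': ('lid', np.float64(0.062), np.float64(0.062)), 'rodR': ('lid', np.float64(0.127), np.float64(0.127))}
[array([215., 142.]), array([236., 126.]), array([194., 157.]), array([234., 187.]), array([187., 218.])]
0.66 0 0.0 [-0.01  0.75  1.65 -0.77  1.05  0.69] {'upper': ('lid', 0.159), 'fore': ('lid', 0.024), 'wrist': ('part', 0.032), 'body': ('part', 0.015), 'fing': ('floor', 0.013)} {'j5': ('lid', np.float64(-0.005), np.float64(-0.005)), 'rodL': ('lid', np.float64(0.001), np.float64(0.001)), 'rodR': ('lid', np.float64(0.078), np.float64(0.078))}
0.72 0 0.0 [ 0.01  0.77  1.63 -0.81  1.09  0.74] {'upper': ('lid', 0.154), 'fore': ('lid', 0.035), 'wrist': ('wxm', 0.027), 'body': ('part', 0.014), 'fing': ('floor', 0.013)} {'j5': ('lid', np.float64(0.015), np.float64(0.015)), 'rodL': ('lid', np.float64(0.016), np.float64(0.016)), 'rodR': ('wxm', np.float64(0.073), np.float64(0.084))}
0.78 0 0.0 [ 0.03  0.8   1.62 -0.85  1.13  0.78] {'upper': ('lid', 0.148), 'fore': ('lid', 0.044), 'wrist': ('wxm', 0.016), 'body': ('part', 0.014), 'fing': ('floor', 0.014)} {'j5': ('lid', np.float64(0.036), np.float64(0.036)), 'rodL': ('lid', np.float64(0.029), np.float64(0.029)), 'rodR': ('wxm', np.float64(0.066), np.float64(0.09))}
```

Call:
carry_out(translation=[[0, 0, 0], [0, 0, 0], [0, 0, 0], [0, 0, 0]], turn=[[-0.045, 0, 0], [-0.045, 0, 0], [0, 0, 0], [0, 0, 0]], gripper=[1, 1, 1, 1])

```text
time: 12.35
tool_pos: [0.5392, -0.0776, 0.0978]
tool_rot: [2.393, -0.0, -0.205]
contact_force: [0.4, -0.8, -1.8]
opening: 0.0649
```

```bash
python3 - <<'E'
from plan import *
s=robot.observe(); p0=s["tool_pos"]; r0=R.from_euler("xyz",s["tool_rot"]); k=np.load("k.npy")
print((fk(s["qpos"],k)[0]-p0).round(4))
for z in(.054,.048):
    t,o=pose(.75,[.062,0,z],0); d=r0.inv().apply(t-p0); print(z,d.round(4),(r0.inv()*o).as_rotvec().round(4))
    q=s["qpos"]
    for i in range(1,6):
        q,e=ik(p0+i/5*(t-p0),o,k,q); print(round(e,5),{a:b for a,b in clear(q,k,Q[3]).items()})
E
```

```text
[0. 0. 0.]
0.054 [-0.0008 -0.0048  0.0734] [-0.0011 -0.0016  0.0012]
0.0 {'upper': ('table', 0.163), 'fore': ('lid', 0.079), 'wrist': ('wxm', 0.03), 'body': ('wyp', 0.034), 'fing': ('part', 0.045)}
0.0 {'upper': ('table', 0.163), 'fore': ('lid', 0.069), 'wrist': ('wxm', 0.029), 'body': ('wyp', 0.035), 'fing': ('part', 0.044)}
0.0 {'upper': ('table', 0.163), 'fore': ('lid', 0.059), 'wrist': ('wxm', 0.028), 'body': ('part', 0.026), 'fing': ('floor', 0.042)}
0.0 {'upper': ('lid', 0.162), 'fore': ('lid', 0.049), 'wrist': ('wxm', 0.027), 'body': ('part', 0.016), 'fing': ('floor', 0.031)}
0.0 {'upper': ('lid', 0.154), 'fore': ('lid', 0.04), 'wrist': ('wxm', 0.026), 'body': ('part', 0.014), 'fing': ('floor', 0.019)}
0.048 [-0.0008 -0.0088  0.0778] [-0.0011 -0.0016  0.0012]
0.0 {'upper': ('table', 0.163), 'fore': ('lid', 0.079), 'wrist': ('wxm', 0.029), 'body': ('wyp', 0.034), 'fing': ('part', 0.044)}
0.0 {'upper': ('table', 0.163), 'fore': ('lid', 0.068), 'wrist': ('wxm', 0.027), 'body': ('wyp', 0.035), 'fing': ('part', 0.043)}
0.0 {'upper': ('table', 0.163), 'fore': ('lid', 0.058), 'wrist': ('wxm', 0.025), 'body': ('part', 0.023), 'fing': ('floor', 0.039)}
0.0 {'upper': ('lid', 0.159), 'fore': ('lid', 0.049), 'wrist': ('wxm', 0.023), 'body': ('part', 0.011), 'fing': ('floor', 0.026)}
0.0 {'upper': ('lid', 0.151), 'fore': ('lid', 0.039), 'wrist': ('wxm', 0.022), 'body': ('part', 0.014), 'fing': ('floor', 0.013)}
```

Call:
carry_out(translation=[[0, -0.0006, 0.0092], [0, -0.0006, 0.0092], [0, -0.0006, 0.0092], [0, -0.0006, 0.0092], [0, -0.0006, 0.0092], [0, -0.0006, 0.0092], [0, -0.0006, 0.0092], [0, -0.0006, 0.009], [0, 0, 0], [0, 0, 0]], turn=[[0, 0, 0], [0, 0, 0], [0, 0, 0], [0, 0, 0], [0, 0, 0], [0, 0, 0], [0, 0, 0], [0, 0, 0], [0, 0, 0], [0, 0, 0]], gripper=[1, 1, 1, 1, 1, 1, 1, 1, 1, 1])

```text
time: 13.35
tool_pos: [0.5293, -0.1237, 0.0405]
tool_rot: [2.392, 0.0, -0.206]
contact_force: [0.2, -0.8, -1.0]
opening: 0.0653
```

Call:
carry_out(translation=[[0, -0.00068, 0.00073], [0, -0.00068, 0.00073], [0, 0, 0]], turn=[[0, 0, 0], [0, 0, 0], [0, 0, 0]], gripper=[1, 1, 1])

```text
time: 13.65
tool_pos: [0.5296, -0.1237, 0.0395]
tool_rot: [2.39, -0.001, -0.206]
contact_force: [-0.8, 0.3, 3.9]
opening: 0.0654
```

```bash
cat > w.py <<'E'
from plan import *
s=robot.observe(); p0=s["tool_pos"]; r0=R.from_euler("xyz",s["tool_rot"])
print("orange in ch",toch((p0-.018*r0.apply([0,0,1]))[None]).round(4),s["contact_force"].round(2),s["opening"])
E
python3 w.py
```

```text
orange in ch [[0.0626 0.0007 0.0527]] [-0.79  0.3   3.9 ] 0.06539921282351768
```

Call:
carry_out(translation=[[0, -0.0004, 0.0004], [0, 0, 0], [0, 0, 0]], turn=[[0, 0, 0], [0, 0, 0], [0, 0, 0]], gripper=[1, 1, 1])

```text
time: 13.95
tool_pos: [0.5296, -0.1239, 0.0395]
tool_rot: [2.39, -0.001, -0.206]
contact_force: [-1.1, 0.6, 7.5]
opening: 0.0654
```

```bash
python3 w.py; python3 - <<'E'
from h import *
p=read_camera("scene"); cv2.imwrite("pics/s4.png",cv2.resize(p["img"][130:280,190:350],None,fx=4,fy=4)[:,:,::-1])
E
```

```text
orange in ch [[0.0627 0.0008 0.0526]] [-1.09  0.57  7.46] 0.0653672131021683
```

View pics/s4.png

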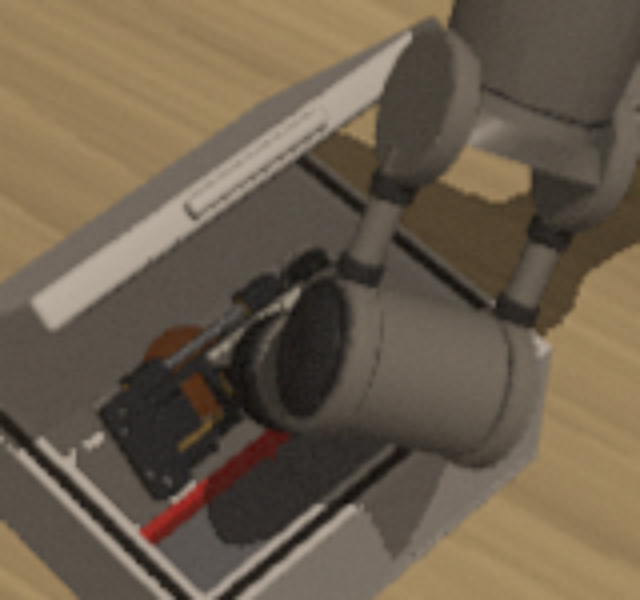

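Call:
carry_out(translation=[[0, 0.0018, -0.002], [0, 0.0022, 0.002], [0, 0.0022, 0.002], [0, 0, 0], [0, 0, 0]], turn=[[0, 0, 0], [0, 0, 0], [0, 0, 0], [0, 0, 0], [0, 0, 0]], gripper=[1, 1, 1, 1, 1])

```text
time: 14.5
tool_pos: [0.528, -0.1296, 0.0406]
tool_rot: [2.392, 0.0, -0.206]
contact_force: [0.0, 1.3, -2.9]
opening: 0.0649
```

Call:
carry_out(translation=[[0, -0.0007, 0.0007], [0, -0.0007, 0.0007], [0, 0, 0], [0, 0, 0]], turn=[[0, 0, 0], [0, 0, 0], [0, 0, 0], [0, 0, 0]], gripper=[1, 1, 1, 1])

```text
time: 14.9
tool_pos: [0.5282, -0.1296, 0.0395]
tool_rot: [2.391, -0.0, -0.206]
contact_force: [-2.3, -0.4, 6.8]
opening: 0.0653
```

```bash
python3 w.py
```

```text
orange in ch [[0.0686 0.0006 0.0527]] [-2.27 -0.41  6.79] 0.0652637178153361
```

Call:
carry_out(translation=[[0, 0.0005, -0.0005], [0, 0, 0], [0, 0, 0], [0, 0, 0], [0, 0, 0], [0, 0, 0], [0, 0, 0], [0, 0, 0]], turn=[[0, 0, 0], [0, 0, 0], [0, 0, 0], [0, 0, 0], [0, 0, 0], [0, 0, 0], [0, 0, 0], [0, 0, 0]], gripper=[1, 1, 0.3, 0, -0.4, -1, -1, -1])

```text
time: 15.7
tool_pos: [0.5282, -0.1293, 0.0394]
tool_rot: [2.392, 0.0, -0.206]
contact_force: [-0.2, -0.9, 0.3]
opening: 0.0851
```

```bash
python3 w.py; python3 - <<'E'
from plan import *
k=np.load("k.npy"); s=robot.observe(); p0=s["tool_pos"]; o=R.from_euler("xyz",s["tool_rot"]); q=s["qpos"]
for i in range(1,9):
    q,e=ik(p0-.04*i*o.apply([0,0,1]),o,k,q); c=clear(q,k,Q[3]); print(round(e,5),c)
E
```

```text
orange in ch [[0.0684 0.0005 0.0525]] [-0.2  -0.94  0.31] 0.08508001631809653
0.0 {'upper': ('table', 0.163), 'fore': ('lid', 0.062), 'wrist': ('wxm', 0.029), 'body': ('part', 0.031), 'fing': ('part', 0.044)}
0.0 {'upper': ('table', 0.163), 'fore': ('lid', 0.091), 'wrist': ('wxm', 0.03), 'body': ('wyp', 0.035), 'fing': ('part', 0.044)}
0.0 {'upper': ('table', 0.163), 'fore': ('lid', 0.12), 'wrist': ('wxm', 0.045), 'body': ('wyp', 0.038), 'fing': ('part', 0.061)}
0.0 {'upper': ('table', 0.163), 'fore': ('lid', 0.15), 'wrist': ('wxm', 0.072), 'body': ('wxm', 0.045), 'fing': ('wxm', 0.065)}
0.0 {'upper': ('table', 0.163), 'fore': ('lid', 0.177), 'wrist': ('lid', 0.083), 'body': ('wxm', 0.073), 'fing': ('wxm', 0.065)}
0.0 {'upper': ('table', 0.163), 'fore': ('lid', 0.2), 'wrist': ('lid', 0.099), 'body': ('lid', 0.087), 'fing': ('wxm', 0.076)}
0.0 {'upper': ('table', 0.163), 'fore': ('lid', 0.221), 'wrist': ('lid', 0.122), 'body': ('lid', 0.099), 'fing': ('wxm', 0.103)}
0.0 {'upper': ('table', 0.163), 'fore': ('lid', 0.238), 'wrist': ('lid', 0.152), 'body': ('lid', 0.124), 'fing': ('lid', 0.116)}
```

Wait for full opening, then retreat along the tool axis.

Call:
carry_out(translation=[[0, 0, 0], [0, 0, 0], [0, 0, -0.01], [0, 0, -0.02], [0, 0, -0.03], [0, 0, -0.035], [0, 0, -0.035], [0, 0, -0.035], [0, 0, -0.035], [0, 0, -0.035]], turn=[[0, 0, 0], [0, 0, 0], [0, 0, 0], [0, 0, 0], [0, 0, 0], [0, 0, 0], [0, 0, 0], [0, 0, 0], [0, 0, 0], [0, 0, 0]], gripper=[-1, -1, -1, -1, -1, -1, -1, -1, -1, -1])

```text
time: 16.7
tool_pos: [0.5608, 0.029, 0.2132]
tool_rot: [2.392, -0.0, -0.205]
contact_force: [0.5, 0.1, -0.4]
opening: 0.0917
```

Call:
carry_out(translation=[[0, 0, -0.04], [0, 0, -0.04], [0, 0, -0.04], [0, 0, 0]], turn=[[0, 0, 0], [0, 0, 0], [0, 0, 0], [0, 0, 0]], gripper=[-1, -1, -1, -1])

```text
time: 17.1
tool_pos: [0.5786, 0.1112, 0.3035]
tool_rot: [2.397, -0.007, -0.202]
contact_force: [-0.1, -0.2, 1.1]
opening: 0.0918
```

```bash
python3 st.py; python3 - <<'E'
from plan import *
p=read_camera("scene"); e=proj(p,frch([.068,0,.048])); print("exp",e.round(),[(x["pixel"],round(x["score"],2)) for x in nets.regions_of(p,"orange")])
cv2.imwrite("pics/s5.png",cv2.resize(p["img"][120:310,160:400],None,fx=3,fy=3)[:,:,::-1])
E
```

```text
17.1 q [0.3703, 0.6859, 0.9665, -0.6442, 1.8775, 0.4989] p [0.5786, 0.1112, 0.3035] f [-0.1 -0.2  1.1] open 0.0918
[[0.98, -0.152, -0.131], [-0.201, -0.719, -0.665], [0.007, 0.678, -0.735]]
exp [235. 223.] [([236.4, 221.2], 0.9), ([432.6, 268.8], 0.61)]
```

View pics/s5.png

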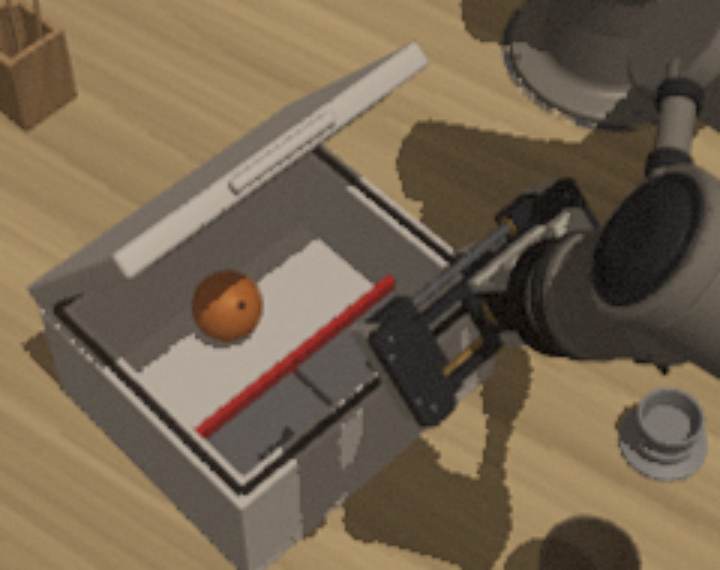

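Call:
carry_out(translation=[[0, 0.025, -0.027], [0, 0.025, -0.027], [0, 0.025, -0.027], [0, 0.025, -0.027], [0, 0, 0], [0, 0, 0], [0, 0, 0], [0, 0, 0], [0, 0, 0], [0, 0, 0]], turn=[[0, 0, 0], [0, 0, 0], [0, 0, 0], [0, 0, 0], [0.125, 0, 0], [0.125, 0, 0], [0.125, 0, 0], [0.125, 0, 0], [0.125, 0, 0], [0.125, 0, 0]], gripper=[-1, -1, -1, 0, 1, 1, 1, 1, 1, 1])

```text
time: 18.2
tool_pos: [0.5774, 0.1074, 0.4459]
tool_rot: [-3.137, 0.001, -0.208]
contact_force: [-0.7, -0.3, -0.9]
opening: 0.0404
```

Call:
carry_out(translation=[[0, 0, 0], [0, 0, 0]], turn=[[0, 0, 0], [0, 0, 0]], gripper=[1, 1])

```text
time: 18.4
tool_pos: [0.5773, 0.1065, 0.4458]
tool_rot: [3.139, 0.002, -0.208]
contact_force: [0.9, 0.4, -0.0]
opening: 0.0241
```

```bash
python3 st.py; cat > lid.py <<'E'
from plan import *
s=robot.observe(); p0=s["tool_pos"]; r0=R.from_euler("xyz",s["tool_rot"]); c0=toch(p0[None])[0]; print("ch",c0.round(4),"f",s["contact_force"].round(1),"opening",s["opening"])
rho=.235
def T(th): return np.array([.13-rho*np.cos(th)+.022*np.sin(th)+.0095,0,.135+rho*np.sin(th)+.022*np.cos(th)])
E
python3 - <<'E'
from lid import *
t=T(.908); t[2]=.385; print("d pre",r0.inv().apply(frch(t)-p0).round(4),(r0.inv()*pose(0,[0,0,0],0)[1]).as_rotvec().round(4))
print("to touch",(T(.908)-t).round(4))
th=np.linspace(.908,-.02,16); P=np.array([T(a) for a in th]); print(np.diff(P,axis=0)[:,[0,2]].round(4).tolist())
E
```

```text
18.4 q [0.0533, 0.4256, 0.8126, -0.0026, 1.9058, 0.2608] p [0.5773, 0.1065, 0.4458] f [ 0.9  0.4 -0. ] open 0.0241
[[0.978, -0.207, -0.002], [-0.207, -0.978, -0.003], [-0.002, 0.003, -1.0]]
ch [-1.603e-01  1.000e-04  4.458e-01] f [ 0.9  0.4 -0. ] opening 0.024098197164982592
d pre [0.0002 0.1723 0.0613] [ 0.003   0.0018 -0.0013]
to touch [ 0.      0.     -0.0512]
[[-0.012, -0.0082], [-0.0115, -0.009], [-0.0109, -0.0097], [-0.0103, -0.0103], [-0.0097, -0.0109], [-0.009, -0.0115], [-0.0082, -0.0121], [-0.0075, -0.0125], [-0.0067, -0.013], [-0.0059, -0.0134], [-0.005, -0.0137], [-0.0042, -0.014], [-0.0033, -0.0142], [-0.0024, -0.0144], [-0.0015, -0.0145]]
```

Call:
carry_out(translation=[[0, 0.0345, 0], [0, 0.0345, 0], [0, 0.0345, 0], [0, 0.0345, 0], [0, 0.0345, 0], [0, 0, 0.03], [0, 0, 0.031], [0, 0, 0.025], [0, 0, 0.015], [0, 0, 0]], turn=[[0, 0, 0], [0, 0, 0], [0, 0, 0], [0, 0, 0], [0, 0, 0], [0, 0, 0], [0, 0, 0], [0, 0, 0], [0, 0, 0], [0, 0, 0]], gripper=[1, 1, 1, 1, 1, 1, 1, 1, 1, 1])

```text
time: 19.4
tool_pos: [0.5416, -0.0599, 0.3422]
tool_rot: [3.14, 0.007, -0.204]
contact_force: [-0.8, -0.5, 0.9]
opening: 0.0001
```

```bash
python3 - <<'E'
from lid import *
print((T(.908)-c0).round(4))
E
```

```text
ch [ 0.0099 -0.0006  0.3422] f [-0.8 -0.5  0.9] opening 7.842413279058008e-05
[ 0.0023  0.0006 -0.0085]
```

Call:
carry_out(translation=[[0, 0.001, 0.009], [0, -0.012, 0.0085], [0, -0.0115, 0.009], [0, -0.011, 0.0097], [0, -0.0103, 0.0103], [0, -0.0097, 0.011], [0, -0.009, 0.0115]], turn=[[0, 0, 0], [0, 0, 0], [0, 0, 0], [0, 0, 0], [0, 0, 0], [0, 0, 0], [0, 0, 0]], gripper=[1, 1, 1, 1, 1, 1, 1])

```text
time: 20.1
tool_pos: [0.5556, 0.0014, 0.2757]
tool_rot: [-3.141, -0.0, -0.206]
contact_force: [0.8, -1.5, 2.8]
opening: 0.0005
```

```bash
python3 - <<'E'
from lid import *
p=read_camera("scene"); cv2.imwrite("pics/s6.png",cv2.resize(p["img"][100:310,150:400],None,fx=2.5,fy=2.5)[:,:,::-1])
E
```

```text
ch [-0.0529  0.0005  0.2757] f [ 0.8 -1.5  2.8] opening 0.0005113338017591434
```

View pics/s6.png

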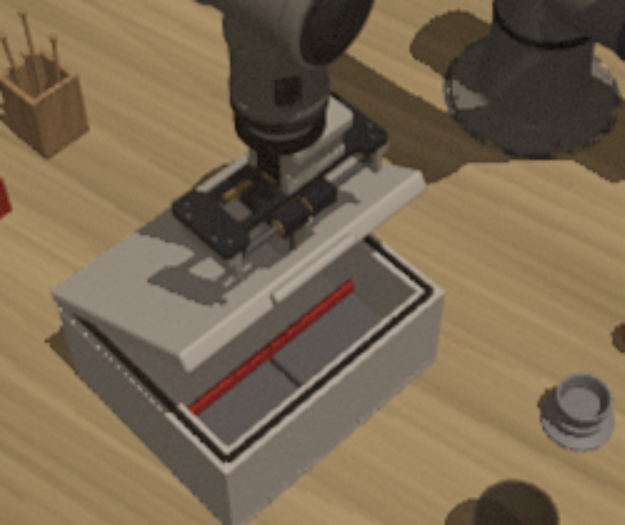

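The lid is closing under the fingers (free edge at about crop pixel (300,270)), with 3 N. Continuing along the arc.

Call:
carry_out(translation=[[0, -0.0082, 0.0121], [0, -0.0075, 0.0125], [0, -0.0067, 0.013], [0, -0.0059, 0.0134], [0, -0.005, 0.0137], [0, -0.0042, 0.014], [0, -0.0033, 0.0142], [0, -0.0024, 0.0144], [0, 0, 0]], turn=[[0, 0, 0], [0, 0, 0], [0, 0, 0], [0, 0, 0], [0, 0, 0], [0, 0, 0], [0, 0, 0], [0, 0, 0], [0, 0, 0]], gripper=[1, 1, 1, 1, 1, 1, 1, 1, 1])

```text
time: 21.05
tool_pos: [0.5628, 0.0432, 0.1665]
tool_rot: [3.141, 0.004, -0.206]
contact_force: [-0.5, -0.2, 0.6]
opening: 0.0006
```

```bash
python3 lid.py
```

```text
ch [-0.0953 -0.001   0.1665] f [-0.5 -0.2  0.6] opening 0.0005936717848222723
```

Call:
carry_out(translation=[[0, 0, 0.003], [0, 0, 0.003], [0, 0, 0]], turn=[[0, 0, 0], [0, 0, 0], [0, 0, 0]], gripper=[1, 1, 1])

```text
time: 21.35
tool_pos: [0.5643, 0.0424, 0.1633]
tool_rot: [-3.142, -0.001, -0.206]
contact_force: [-0.0, 0.3, 0.4]
opening: 0.0005
```

Call:
carry_out(translation=[[0, 0, 0.002], [0, 0, 0.001], [0, 0, 0]], turn=[[0, 0, 0], [0, 0, 0], [0, 0, 0]], gripper=[1, 1, 1])

```text
time: 21.65
tool_pos: [0.5643, 0.0425, 0.1604]
tool_rot: [-3.142, -0.001, -0.206]
contact_force: [0.4, -0.5, 0.5]
opening: 0.0006
```

Call:
carry_out(translation=[[0, 0, 0.002], [0, 0, 0.002], [0, 0, 0]], turn=[[0, 0, 0], [0, 0, 0], [0, 0, 0]], gripper=[1, 1, 1])

```text
time: 21.95
tool_pos: [0.5644, 0.0426, 0.1572]
tool_rot: [-3.141, -0.001, -0.206]
contact_force: [-1.9, 1.4, 8.4]
opening: 0.0005
```

Call:
carry_out(translation=[[0, 0, 0.001], [0, 0, 0.001], [0, 0, 0]], turn=[[0, 0, 0], [0, 0, 0], [0, 0, 0]], gripper=[1, 1, 1])

```text
time: 22.25
tool_pos: [0.5644, 0.0426, 0.157]
tool_rot: [-3.141, -0.003, -0.206]
contact_force: [-6.1, 0.8, 19.8]
opening: 0.0008
```

Call:
carry_out(translation=[[0, 0, -0.01], [0, 0, -0.03], [0, 0, -0.04], [0, -0.03, -0.04], [0, -0.04, -0.03], [0, -0.04, 0], [0, -0.04, 0], [0, 0, 0], [0, 0, 0]], turn=[[0, 0, 0], [0, 0, 0], [0, 0, 0], [0, 0, 0], [0, 0, 0], [0, 0, 0], [0, 0, 0], [0, 0, 0], [0, 0, 0]], gripper=[1, 1, 1, 1, 1, 1, 1, 1, 1])

```text
time: 23.15
tool_pos: [0.5945, 0.1898, 0.3034]
tool_rot: [3.14, 0.001, -0.204]
contact_force: [-0.5, -0.3, 0.7]
opening: 0.0007
```

```bash
python3 st.py; python3 - <<'E'
from fit import *
ps=[read_camera("scene"),read_camera("top")]; q=np.load("q.npy")
q[3]=0; o=[overlay(p,q) for p in ps]
for k in("lowball","swizzle_holder","crate_divider"): print(k,[np.round(nets.tip_of(p,k)[0]["pixel"]) for p in ps])
cv2.imwrite("pics/s7.png",np.hstack([o[0][200:640,320:720],o[1][160:600,320:720]])[:,:,::-1])
E
```

```text
23.15 q [0.1867, 0.4948, 1.0771, -0.0007, 1.5713, 0.391] p [0.5945, 0.1898, 0.3034] f [-0.5 -0.3  0.7] open 0.0007
[[0.979, -0.203, -0.001], [-0.203, -0.979, -0.001], [-0.001, 0.001, -1.0]]Traceback (most recent call last):
  File "<stdin>", line 4, in <module>
IndexError: list index out of range
```

```bash
python3 - <<'E'
from fit import *
ps=[read_camera("scene"),read_camera("top")]; q=np.load("q.npy")
q[3]=0; o=[overlay(p,q) for p in ps]
for k in("lowball","swizzle_holder","crate_divider"): print(k,[[np.round(x["pixel"]).tolist() for x in nets.tip_of(p,k)[:1]] for p in ps])
cv2.imwrite("pics/s7.png",np.hstack([o[0][200:640,320:720],o[1][160:600,320:720]])[:,:,::-1])
E
```

```text
lowball [[[353.0, 327.0]], [[176.0, 160.0]]]
swizzle_holder [[[170.0, 157.0]], [[414.0, 218.0]]]
crate_divider [[[122.0, 186.0]], [[421.0, 162.0]]]
```

View pics/s7.png

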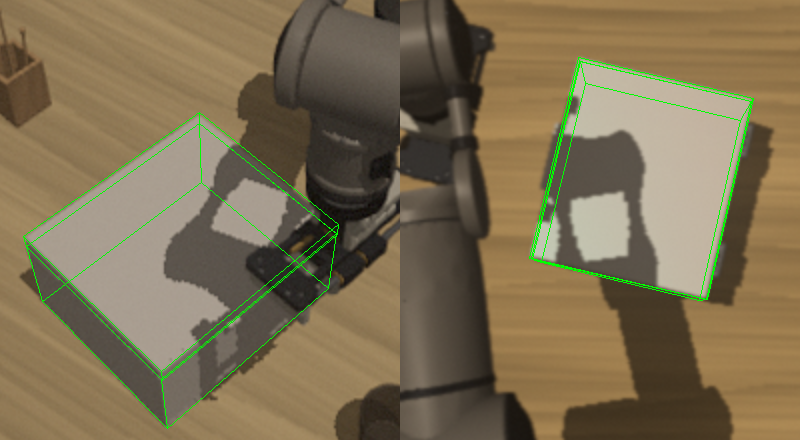

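The lid lies on the shut-lid model in both views, the bystanders have not moved within net noise, and the robot is clear. I am handing in.

```bash
python3 -c "
from h import *
print(robot.hand_in())"
```

```text
the job is handed in; nothing more can be done
None
```

I took the large orange off the moulds, set it on the floor of the chiller's empty compartment, let go, and shut the lid. I handed the job in at about 23 s of the 61 s allowed; it reports no verdict.

- **Choice:** I took the orange sitting on the moulds, and left the small orange and the pink ball alone.
- **Placing:** Touchdown on the floor read about 7 N. After letting go, the camera saw the orange within 2 px of the expected spot, at about x 68 mm, y 0 mm in the chiller's frame. I could not see it again once the lid was shut.
- **Lid:** It stopped rigidly at z 0.157 m, which is the height when fully shut, under 20 N. The shut-lid model overlaid the picture in both camera views.
- **Bystanders:** The glass, swizzle holder and crate divider were found within 6 px of their starting pixels, which is about the networks' noise.
- **Robot:** At the end it touched nothing, with a contact force under 1 N.
- **Disagreement:** At touchdown the orange's centre computed about 4.6 mm higher than the 48 mm expected. I moved it 6 mm sideways and lowered it again; contact came at the same height, so I took it as resting on the floor.

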